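# Tip the short oil filters over to drain

## Robot

A 6-joint arm with a two-finger parallel gripper is mounted at the origin on the work surface. World frame = base frame: x ahead of the robot, y to its left, z up, the work surface at z = 0. Lengths are in mm, angles in rad, forces in N, time in s.
With the tool pointing down it reaches from about 225 to 875 mm from the base axis. Payload 3.4 kg.
Tool frame: the origin (TCP) lies on the centre line of the jaws, within the pads' length; the fingertips stand 22 mm ahead of it and the grasp point (between the pads) lies 3 mm ahead of it; x points along the fingers, y is the direction in which the jaws open and shut, and the axes are right-handed (so a half turn about x gives the same grasp; the last joint's range is limited). The gripper opens to 85 mm and grips with 20 to 120 N. Pads are 22 mm wide; open, the fingers measure 114 mm over their backs; the gripper's body (76 mm by 85 mm) begins 54 mm behind the grasp point. The pads swing forward as they close: fully open they stand 13 mm farther back than shut.
Start: joints at [1.203, 0.276, 1.505, -0, 1.361, -0.121], TCP at [140.488, 557.605, 253.328] pointing down, gripper open.
Joint ranges: [-2.89, 2.89], [-0.75, 2.08], [0.22, 2.7], [-1.18, 4.32], [0.11, 2.71], [-2.7, 2.7]. Speed limits (rad/s): [2.57, 2.57, 3.14, 3.14, 3.14, 3.14].

## Interface

Orientations are given as a unit quaternion [x, y, z, w].
In Python, from rig import read_state, optics, manip gives the robot as it stands. The module is installed in compiled form; this text tells all that it offers.
- The arm moves only by the tool jog_arm, never from a script. Its arguments are lists of equal length, an entry for each row: "dp": the shift along the tool's x, y, z in cm, a list of three; "dr": the turn, a rotation vector about the tool's x, y, z in rad, a list of three; "hand": the closure in counts, from 0 (fully open) to 255 (shut). A call has 1 to 20 rows; each row shifts and turns the commanded pose from where the row before left it, along the tool's axes as they then stand; what a row does not reach is not made up. A row lasts 1/10 s, in which the tool goes at most 50 mm and 8.59 degrees, less where a joint would pass 70% of its speed; a pose out of reach is approached as far as the arm can. A call is refused whole if a number of a shift passes 5 or a number of a turn 0.15, either way. A call with a gripper value outside its range is refused whole. The fingers move at their own pace and stop on an object; "newtons" is the grip in N (left out, the last holds). Time passes only in rows, so rows that do not move let the fingers close. It gives the time, the measured TCP pose, the force and the opening at its end, in the units of the state.
- read_state(): the state, without advancing time (a new reading comes with each control period).
- optics.get_image(name): name is "scene" or "top" or "wrist"; returns the picture (420x560x3 uint8, red, green, blue); there is no depth.
- optics.camera_model(name): a dict with "mtx" (3x3 intrinsics, pixels), "extrinsics" (4x4, takes a point from camera to world coordinates). Camera axes: x right, y down, z forward; pixel columns grow to the right and rows downward; lengths in mm; the calibration is good to about 2 mm. A picture is of the moment at which its call begins: read the wrist's pose just before it. camera_model takes no time and is no camera call; for the wrist camera it gives the pose at the moment of the call.
- manip.job_done(): hands the job in, once; it reports no verdict.
The state is a dict: "time_s": time; "q": joint angles; "joint_vel": joint speeds; "tau": joint torques, N m; "tool_pos": TCP position; "ee_rot": TCP orientation; "contact_force": force on the tool from outside, world axes, zero at the start; "wrist_torque": the same for the moment, N m; "width": finger opening in mm.
Only numpy, scipy, OpenCV 4.12 (cv2) and the standard library are available. Lean on these libraries where they do the work, as an engineer would, in place of code of your own. Each camera call takes 0.05 s, during which the arm holds its last target.

## Task

On the oil filter drain rack, push over the two short filters, each forwards from where it stands, so that both lie on their sides in the cradles in front of them with the open end pointing to the end stop. Only push them: do not lift them. Leave the tall filter standing where it is, and the plugs, tools and other things on the bench undisturbed.

Things in the scene. Friction and masses are not known exactly. Their poses are not given: they have to be found in the camera images.
- rack: grey and bare metal drain rack, fixed to the bench. Origin: on the bench, under the middle standing place; x points from the standing places to the cradles (roughly away from the robot), y left, z up. Base plate top 12 mm above the bench, from x = -55 to 200 mm, y = -190 to 190 mm. Three standing places (dark discs) at x = 0, y = -120, 0, 120 mm; their robot side is open
- toe_step (a point): middle of the upper near edge of the toe step, a ledge along the rack just ahead of the standing places (face at rack x = 42 mm, top 20 mm above the bench); it stops the foot of a pushed filter so that it tips over forwards. Fingertips grip a filter about as well as rubber: a push that does not rise with the tipping side can jam
- end_stop (a point): middle of the upper near edge of the end stop, the upright strip along the far end of the rack (face at rack x = 192 mm, top 42 mm above the bench)
- filter_a: short white oil filter, a plain cylinder 66 mm across and 115 mm tall, about 0.45 kg (0.3 to 0.65), at the start upright on its closed end in one of the rack's standing places, within 5 mm of its middle. Origin: centre of the closed end; own z runs along the filter towards the open end (a steel plate with holes)
- filter_b: short white oil filter, a plain cylinder 66 mm across and 115 mm tall, about 0.45 kg (0.3 to 0.65), at the start upright on its closed end in one of the rack's standing places, within 5 mm of its middle. Origin: centre of the closed end; own z runs along the filter towards the open end (a steel plate with holes)
- filter_a_mid (a point): the middle of filter_a, on its axis, 57.5 mm from either end
- filter_a_open (a point): centre of the open end of filter_a, 115 mm from its origin
- filter_b_mid (a point): the middle of filter_b, on its axis, 57.5 mm from either end
- filter_b_open (a point): centre of the open end of filter_b, 115 mm from its origin
- filter_tall: tall white oil filter, same diameter (66 mm) and finish but 165 mm tall, standing in one of the three standing places; must stay standing. Origin: centre of its lower end, own z up its axis
- cradle0 (a point): middle of the cradle at rack y = -120 mm (rack x = 97 mm, 53 mm above the bench). A cradle is two parallel steel bars, 10 mm thick, 48 mm apart, from rack x = 50 to 192 mm, tops 28.5 mm above the bench. This point is about where the middle of a short filter lies when it rests there
- cradle1 (a point): middle of the cradle at rack y = 0 mm (rack x = 97 mm, 53 mm above the bench). A cradle is two parallel steel bars, 10 mm thick, 48 mm apart, from rack x = 50 to 192 mm, tops 28.5 mm above the bench. This point is about where the middle of a short filter lies when it rests there
- cradle2 (a point): middle of the cradle at rack y = 120 mm (rack x = 97 mm, 53 mm above the bench). A cradle is two parallel steel bars, 10 mm thick, 48 mm apart, from rack x = 50 to 192 mm, tops 28.5 mm above the bench. This point is about where the middle of a short filter lies when it rests there
- plug_a: small brass and steel drain plug, 19 mm across, 25 mm tall, standing on the rack between two standing places; bystander. Origin: centre of its underside
- plug_b: second drain plug, same as plug_a; bystander. Origin: centre of its underside
- funnel: red plastic funnel standing mouth down, 110 mm across, 130 mm tall; bystander. Origin: centre of its underside
- additive: grey bottle with a black cap, 64 mm across, 170 mm tall; bystander. Origin: centre of its underside
- spanner: steel spanner 190 mm long, lying flat on the bench on the robot side of the rack; origin under its middle; bystander
- bearing: steel bearing ring lying flat, 80 mm outside, 44 mm bore, 20 mm tall; bystander. Origin: centre of its underside

How it is judged (in metres and radians):
At the end, for the whole second after the job is handed in: Both short filters lie still on their sides (own axis within about 10 degrees of level and 11 degrees of the rack's x axis), open end towards the end stop, the middle of each within 35 mm of a cradle's middle; the tall filter stands upright (under 0.1 rad) within 20 mm of its start (angle between filter_a's own z axis and vertical between 1.4 and 1.74 rad and angle between the z axis of each of filter_a, filter_b and the x axis of rack, either way round below 0.2 rad and x of each of filter_a_open, filter_b_open in the frame of rack above 0.11 m and (distance between filter_a_mid and cradle0 below 0.035 m or distance between filter_a_mid and cradle1 below 0.035 m or distance between filter_a_mid and cradle2 below 0.035 m) and linear speed of each of filter_a, filter_b below 0.02 m/s and angle between filter_b's own z axis and vertical between 1.4 and 1.74 rad and (distance between filter_b_mid and cradle0 below 0.035 m or distance between filter_b_mid and cradle1 below 0.035 m or distance between filter_b_mid and cradle2 below 0.035 m) and angle between filter_tall's own z axis and vertical below 0.1 rad and distance of filter_tall from where it was at the start of the episode below 0.02 m); the robot touches nothing.
It fails at once if a short filter is lifted: its middle is more than 105 mm above the bench (height (world z) of any of filter_a_mid, filter_b_mid above 0.105 m).
It fails at once if the tall filter is tipped over, lifted or pushed more than 20 mm (angle between filter_tall's own z axis and vertical above 0.35 rad or distance of filter_tall from where it was at the start of the episode above 0.02 m).
It fails at once if another thing on the rack or bench is moved more than 30 mm (distance of any of plug_a, plug_b, funnel, additive, spanner, bearing from where it was at the start of the episode above 0.03 m).
It also fails if it takes over 54 s, if anything falls off the work surface, if the arm or the gripper's body presses on something with over 40 N, if the wrist force passes 120 N, or if a joint passes its speed limit or range.

## Working session

There is one attempt and no reset: what is moved stays moved. The work goes in short steps, Python scripts to look and compute and a tool call to move; the robot and the scene stay as the last step left them, time stands still between calls to the robot, and variables do not carry over. Pictures are saved under pics/ and viewed, and the job is handed in when it is done.

Besides the shell and the picture viewer there is one more tool, called in YAML: its name, and indented under it one key for each argument. jog_arm: Moves the arm, as the interface text tells. Its arguments: {"type":"object","properties":{"dp":{"type":"array","items":{"type":"array","items":{"type":"number"}}},"dr":{"type":"array","items":{"type":"array","items":{"type":"number"}}},"hand":{"type":"array","items":{"type":"number"}},"newtons":{"type":"number"}},"required":["dp","dr","hand"]}

```bash
mkdir -p pics; ls; python3 - <<'E'
from rig import read_state, optics
import cv2
print(read_state())
for n in ["scene","top"]:
    im=optics.get_image(n); cv2.imwrite(f"pics/{n}0.png",im[:,:,::-1]); m=optics.camera_model(n); print(n,m)
E
```

```text
pics
{'time_s': 0.0, 'q': array([ 1.20295878e+00,  2.76586739e-01,  1.50616120e+00,  3.90364824e-05,
        1.36068399e+00, -1.20996712e-01]), 'joint_vel': array([ 0.00115512, -0.00056208, -0.00057451,  0.0016955 , -0.00175618,
        0.00065008]), 'tau': array([ 1.98696442e-03, -4.16767430e+01, -2.45810258e+01,  2.65678746e-04,
        1.09798802e-02,  3.20701486e-05]), 'tool_pos': array([140.30738681, 557.10721037, 252.43319311]), 'ee_rot': array([ 0.08642516,  0.70189788, -0.08768054,  0.70155697]), 'contact_force': array([-0.40217027, -0.53565925,  0.10996994]), 'wrist_torque': array([-0.03444617, -0.02156041, -0.03092129]), 'width': 85.28461058387414}
scene {'mtx': array([[442.88473164,   0.        , 277.8350081 ],
       [  0.        , 442.88473164, 209.54925805],
       [  0.        ,   0.        ,   1.        ]]), 'extrinsics': array([[ 5.34460885e-01,  5.47923546e-01, -6.43530380e-01,
         1.22664205e+03],
       [ 8.45163417e-01, -3.52862096e-01,  4.01481182e-01,
        -3.48016151e+02],
       [-7.09648595e-03, -7.58464323e-01, -6.51675925e-01,
         7.35646539e+02],
       [ 0.00000000e+00,  0.00000000e+00,  0.00000000e+00,
         1.00000000e+00]])}
top {'mtx': array([[444.66387558,   0.        , 275.21769667],
       [  0.        , 444.66387558, 205.6428512 ],
       [  0.        ,   0.        ,   1.        ]]), 'extrinsics': array([[ 2.68101884e-03, -9.83425630e-01,  1.81292149e-01,
         3.43853699e+02],
       [-9.99992399e-01, -3.14979072e-03, -2.29787369e-03,
         5.39809782e+01],
       [ 2.83082020e-03, -1.81284610e-01, -9.83426600e-01,
         1.28588062e+03],
       [ 0.00000000e+00,  0.00000000e+00,  0.00000000e+00,
         1.00000000e+00]])}
```

View pics/scene0.png

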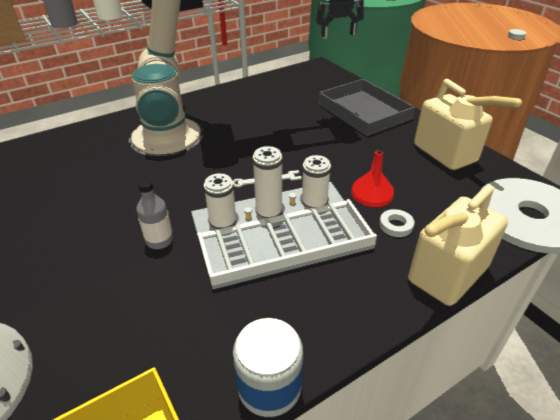

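View pics/top0.png

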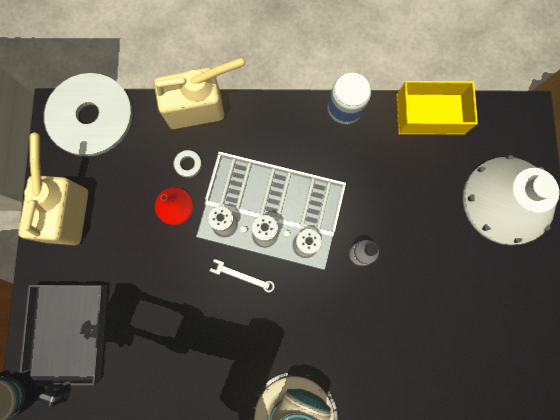

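The tall filter stands in the middle. The short ones are at top-image (220,218) and (309,241), with plugs at (243,230) and (287,234). I'll zoom in to measure.

```bash
python3 - <<'E'
import cv2
t=cv2.imread("pics/top0.png")[140:280,180:390]; cv2.imwrite("pics/t0z.png",cv2.resize(t,None,fx=3.8,fy=3.8,interpolation=cv2.INTER_CUBIC))
s=cv2.imread("pics/scene0.png")[135:285,180:380]; cv2.imwrite("pics/s0z.png",cv2.resize(s,None,fx=4,fy=4,interpolation=cv2.INTER_CUBIC))
E
```

```text
(no output)
```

View pics/t0z.png

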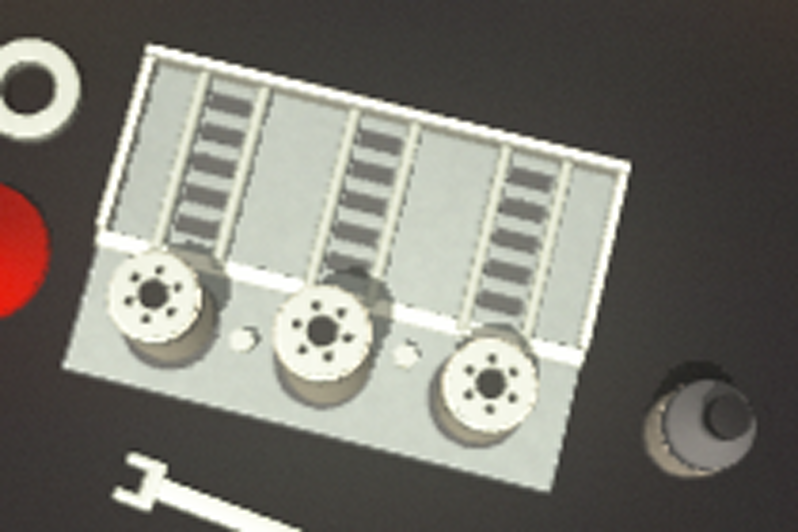

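View pics/s0z.png

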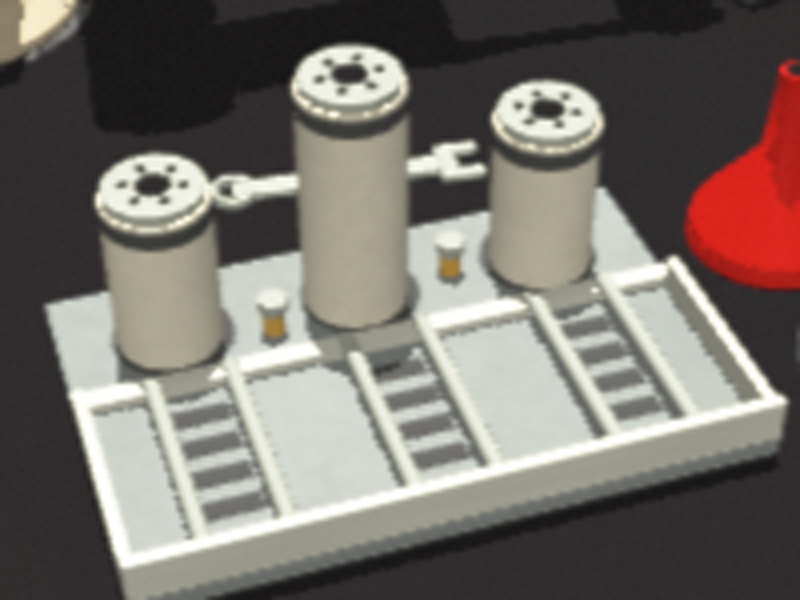

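```bash
cat > h.py <<'E'
import numpy as np, cv2
from rig import optics, read_state
M={n:optics.camera_model(n) for n in("scene","top")}
def ray(n,uv,m=None):
    m=m or M[n]; E=m["extrinsics"]; d=E[:3,:3]@np.linalg.inv(m["mtx"])@[uv[0],uv[1],1]; return E[:3,3],d/np.linalg.norm(d)
def plane(n,uv,z,m=None):
    o,d=ray(n,uv,m); return o+d*(z-o[2])/d[2]
def tri(a,b):
    (o1,d1),(o2,d2)=ray(*a),ray(*b)
    s=np.linalg.lstsq(np.c_[d1,-d2],o2-o1,rcond=None)[0]; p,q=o1+s[0]*d1,o2+s[1]*d2
    return (p+q)/2,np.linalg.norm(p-q)
def hole(n,zc,s,off):
    im=cv2.cvtColor(cv2.imread(f"pics/{n}0.png"),cv2.COLOR_BGR2GRAY).astype(float)
    c=(np.array(zc)+.5)/s-.5+off
    r=3 if n=="top" else 4
    x0,y0=np.round(c).astype(int); yy,xx=np.mgrid[y0-r:y0+r+1,x0-r:x0+r+1]
    w=np.clip(150-im[y0-r:y0+r+1,x0-r:x0+r+1],0,None); 
    w*=np.hypot(xx-c[0],yy-c[1])<3.6
    return ((xx*w).sum()/w.sum(),(yy*w).sum()/w.sum()),c
E
python3 - <<'E'
from h import *
T=[(153,293),(322,331),(490,382)];S=[(546,108),(350,73),(152,184)]
for t,s in zip(T,S):
    a,ca=hole("top",t,3.8,(180,140)); b,cb=hole("scene",s,4,(180,135))
    p,g=tri(("top",a),("scene",b)); print(np.round(a,1),np.round(ca,1),np.round(b,1),np.round(cb,1),p.round(1),g.round(1), tri(("top",ca),("scene",cb))[0].round(1))
tz=lambda p:(np.array(p)+.5)/3.8-.5+(180,140)
sz=lambda p:(np.array(p)+.5)/4-.5+(180,135)
print("end stop far",[plane("top",tz(p),42).round(1) for p in[(150,46),(630,160)]])
print("base near",[plane("top",tz(p),12).round(1) for p in[(64,368),(550,490)]])
print("toe",[plane("top",tz(p),20).round(1) for p in[(98,243),(582,360)]])
print("scene base near",[plane("scene",sz(p),12).round(1) for p in[(604,188),(46,306)]])
print("plugs",[plane("top",tz(p),37).round(1) for p in[(243,339),(406,354)]])
print("plugs tri",[tri(("top",tz(p)),("scene",sz(q))) for p,q in[((243,339),(450,241)),((406,354),(272,299))]])
print("spanner",[plane("top",tz(p),4).round(1) for p in[(120,490),(148,455)]], plane("top",(268,286),4).round(1),plane("top",(270,291),4).round(1))
E
```

```text
[219.9 216.9] [219.9 216.7] [316.2 161.9] [316.1 161.6] [527.1 197.6 127.5] 1.3 [527.3 197.4 128.5]
[264.2 226.9] [264.4 226.7] [267. 153.] [267.1 152.9] [494.3  80.  176.8] 2.2 [494.8  79.7 177.6]
[308.7 240.3] [308.6 240.2] [217.7 180.8] [217.6 180.6] [466.1 -35.5 127.2] 1.7 [466.2 -35.5 127.9]
end stop far [array([732.1, 214.7,  42. ]), array([ 643.7, -150.5,   42. ])]
base near [array([487.8, 277.1,  12. ]), array([397.4, -89.1,  12. ])]
toe [array([582.6, 253.2,  20. ]), array([ 494.2, -114. ,   20. ])]
scene base near [array([491.4, 279.6,  12. ]), array([399.7, -87.9,  12. ])]
plugs [array([507.1, 140.4,  37. ]), array([496.2,  19.1,  37. ])]
plugs tri [(array([507.7770101 , 141.60515945,  36.96766368]), np.float64(2.8203134929135283)), (array([496.60900957,  20.00204627,  37.46460452]), np.float64(2.054287924275572))]
spanner [array([396.8, 233.3,   4. ]), array([423. , 212.9,   4. ])] [348.3  70.8   4. ] [334.4  65.1   4. ]
```

```bash
cat >> h.py <<'E'
from scipy.spatial.transform import Rotation as R
O=np.array([497,80.5,0.]); yaw=-0.239
X=np.array([np.cos(yaw),np.sin(yaw),0]);Y=np.array([-X[1],X[0],0]);Z=np.array([0,0,1.])
RT=np.c_[-Z,Y,X]  # tool x down, y along rack y, z along rack x
def st():
    s=read_state(); p=s["tool_pos"]; A=R.from_quat(s["ee_rot"]).as_matrix()
    r=[(p-O)@X,(p-O)@Y,p[2]]
    print("t",round(s["time_s"],2),"rack",np.round(r,1),"F rack",np.round([s["contact_force"]@v for v in(X,Y,Z)],1),"w",round(s["width"],1),"q",np.round(s["q"],2))
    for nm,T in(("std",RT),("flip",RT@np.diag([1,-1,-1]))):
        print(nm,"rotvec tool",np.round(R.from_matrix(A.T@T).as_rotvec(),3))
    return p,A,np.array(r)
def go(x,y,z):
    p,A,r=st(); d=O*[1,1,0]+x*X+y*Y+z*Z-p; print("to",(x,y,z),"tool cm, now:",np.round(A.T@d/10,2),"after align:",np.round(RT.T@d/10,2))
E
python3 -c "
from h import *
for f in [(527.1,197.6,0),(466.1,-35.5,0),(494.3,80,0)]:
    print(np.round([(np.array(f)-O)@X,(np.array(f)-O)@Y],1))
go(-75,120,252)"
```

```text
[  1.5 120.9]
[  -2.6 -120. ]
[-2.5 -1.1]
t 0.1 rack [-459.4  378.7  252.5] F rack [ 1.   0.8 -0.1] w 85.1 q [ 1.2   0.28  1.51  0.    1.36 -0.12]
std rotvec tool [-0.008 -0.     0.002]
flip rotvec tool [3.134e+00 3.000e-03 0.000e+00]
to (-75, 120, 252) tool cm, now: [  0.08 -25.57  38.64] after align: [  0.05 -25.87  38.44]
```

jog_arm:
  dp:
    - [0, -1, 1.5]
    - [0, -2, 3]
    - [0, -2, 3]
    - [0, -2, 3]
    - [0, -2, 3]
    - [0, -2, 3]
    - [0, -2, 3]
    - [0, -2, 3]
    - [0, -2, 3]
    - [0, -2, 3]
    - [0, -2, 3]
    - [0, -2, 3]
    - [0, -1.6, 2.4]
    - [0, -1.2, 1.5]
    - [0, 0, 0]
    - [0, 0, 0]
  dr:
    - [-0.008, 0, 0.002]
    - [0, 0, 0]
    - [0, 0, 0]
    - [0, 0, 0]
    - [0, 0, 0]
    - [0, 0, 0]
    - [0, 0, 0]
    - [0, 0, 0]
    - [0, 0, 0]
    - [0, 0, 0]
    - [0, 0, 0]
    - [0, 0, 0]
    - [0, 0, 0]
    - [0, 0, 0]
    - [0, 0, 0]
    - [0, 0, 0]
  hand: [165, 165, 165, 165, 165, 165, 165, 165, 165, 165, 165, 165, 165, 165, 165, 165]

```text
time_s: 1.7
tool_pos: [452.1, 216.0, 252.4]
ee_rot: [0.085, 0.702, -0.084, 0.702]
contact_force: [-0.1, 0.5, -0.3]
width: 30.2
```

```bash
python3 -c "
from h import *
go(-75,120.9,90)"
```

```text
t 1.7 rack [-75.7 121.  252.4] F rack [-0.3  0.5 -0.3] w 30.2 q [ 0.3   0.16  1.66  0.    1.32 -1.03]
std rotvec tool [-0.001 -0.002 -0.002]
flip rotvec tool [ 3.141e+00 -3.000e-03  2.000e-03]
to (-75, 120.9, 90) tool cm, now: [16.24 -0.04  0.1 ] after align: [ 1.624e+01 -1.000e-02  7.000e-02]
```

jog_arm:
  dp:
    - [1.5, 0, 0]
    - [2.5, 0, 0]
    - [3, 0, 0]
    - [3, 0, 0]
    - [3, 0, 0]
    - [2.2, 0, 0]
    - [1.2, 0, 0]
    - [0, 0, 0]
    - [0, 0, 1]
    - [0, 0, 1]
    - [0, 0, 0.5]
    - [0, 0, 0.2]
    - [0, 0, 0.2]
    - [0, 0, 0]
  dr:
    - [0, 0, 0]
    - [0, 0, 0]
    - [0, 0, 0]
    - [0, 0, 0]
    - [0, 0, 0]
    - [0, 0, 0]
    - [0, 0, 0]
    - [0, 0, 0]
    - [0, 0, 0]
    - [0, 0, 0]
    - [0, 0, 0]
    - [0, 0, 0]
    - [0, 0, 0]
    - [0, 0, 0]
  hand: [165, 165, 165, 165, 165, 165, 165, 165, 165, 165, 165, 165, 165, 165]

```text
time_s: 3.1
tool_pos: [481.0, 209.3, 89.0]
ee_rot: [0.085, 0.702, -0.084, 0.702]
contact_force: [-0.4, 0.1, 0.0]
width: 30.3
```

```bash
cat > snap.py <<'E'
import sys
from h import *
st()
k=sys.argv[1]
w=optics.get_image("wrist") if len(sys.argv)>2 else None
s=optics.get_image("scene")[:,:,::-1]; c=s[120:290,170:390]
cv2.imwrite(f"pics/{k}.png",cv2.resize(c,None,fx=3.4,fy=3.4,interpolation=cv2.INTER_CUBIC))
if w is not None: cv2.imwrite(f"pics/{k}w.png",w[:,:,::-1])
E
python3 snap.py s1 w
```

```text
t 3.1 rack [-46.1 121.4  89. ] F rack [-0.5  0.   0. ] w 30.3 q [ 0.28  0.35  1.85  0.    0.94 -1.06]
std rotvec tool [-0.     0.    -0.002]
flip rotvec tool [ 3.141 -0.004 -0.   ]
```

View pics/s1.png

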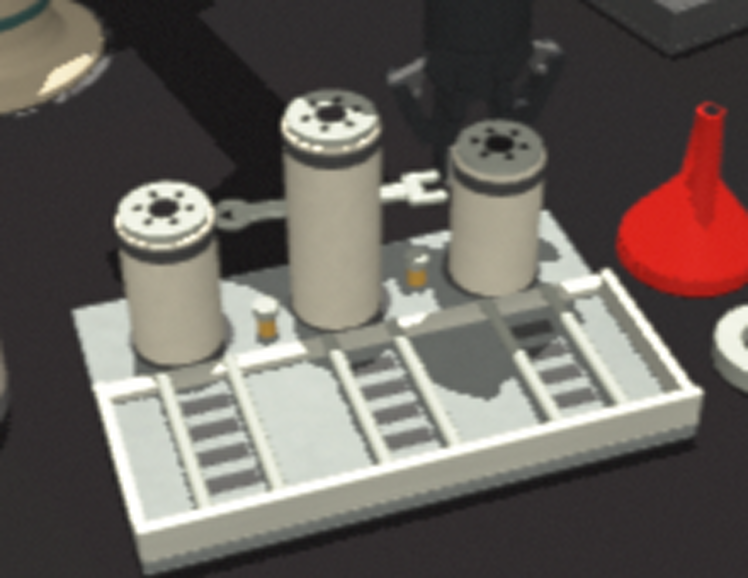

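View pics/s1w.png

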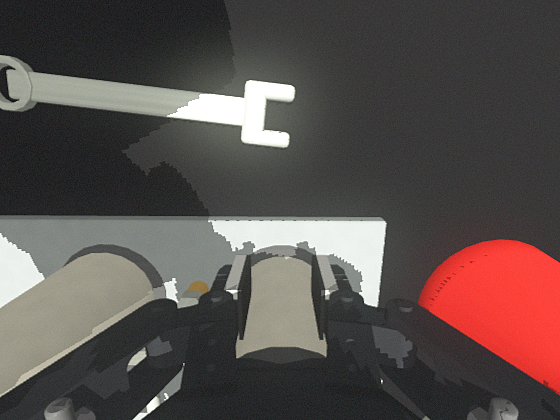

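Scene image: the fingers stand behind the left short filter (zoomed ~ (500,160)). In the wrist view the filter is centred between them (column ~282). There's no contact yet, so I'll slide it slowly to the step.

jog_arm:
  dp:
    - [0, 0, 0.3]
    - [0, 0, 0.3]
    - [0, 0, 0.2]
    - [0, 0, 0.2]
    - [0, 0, 0]
  dr:
    - [0, 0, 0]
    - [0, 0, 0]
    - [0, 0, 0]
    - [0, 0, 0]
    - [0, 0, 0]
  hand: [165, 165, 165, 165, 165]

```text
time_s: 3.7
tool_pos: [489.9, 207.2, 88.8]
ee_rot: [0.085, 0.702, -0.084, 0.702]
contact_force: [-4.0, 1.2, 0.7]
width: 30.6
```

jog_arm:
  dp:
    - [0, 0, 0.2]
    - [0, 0, 0.2]
    - [0, 0, 0]
  dr:
    - [0, 0, 0]
    - [0, 0, 0]
    - [0, 0, 0]
  hand: [165, 165, 165]

```text
time_s: 4.0
tool_pos: [494.5, 206.0, 88.8]
ee_rot: [0.085, 0.702, -0.084, 0.702]
contact_force: [-2.9, 0.0, 1.1]
width: 30.0
```

```bash
python3 snap.py s2 w
```

```text
t 4.0 rack [-32.1 121.4  88.8] F rack [-2.8 -0.7  1.1] w 30.0 q [ 0.26  0.36  1.83  0.    0.95 -1.07]
std rotvec tool [ 0.     0.    -0.002]
flip rotvec tool [-3.141e+00  3.000e-03  0.000e+00]
```

View pics/s2.png

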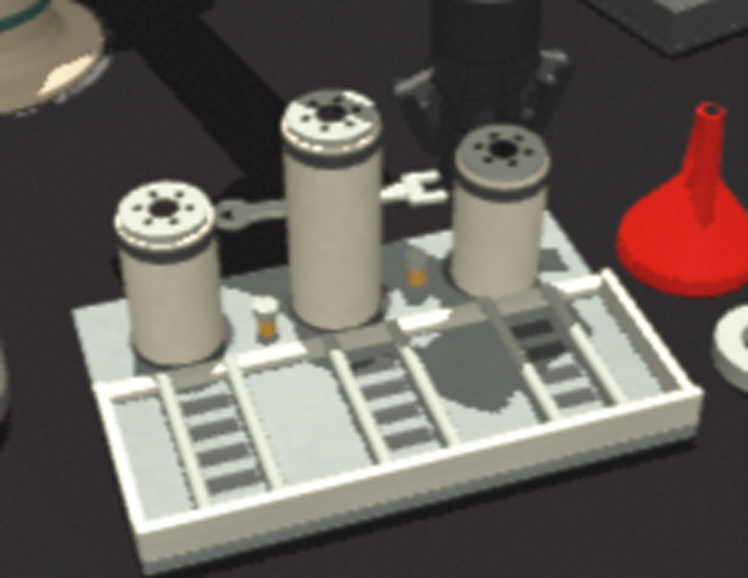

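jog_arm:
  dp:
    - [0, 0, 0.2]
    - [0, 0, 0]
  dr:
    - [0, 0, 0]
    - [0, 0, 0]
  hand: [165, 165]

```text
time_s: 4.3
tool_pos: [496.0, 205.6, 88.8]
ee_rot: [0.085, 0.702, -0.084, 0.702]
contact_force: [-3.6, 1.5, 2.0]
width: 30.0
```

jog_arm:
  dp:
    - [0, 0, 0.2]
    - [0, 0, 0]
  dr:
    - [0, 0, 0]
    - [0, 0, 0]
  hand: [165, 165]

```text
time_s: 4.5
tool_pos: [496.6, 205.4, 88.9]
ee_rot: [0.085, 0.703, -0.084, 0.701]
contact_force: [-6.6, 2.2, 5.4]
width: 30.4
```

```bash
python3 snap.py s3 w
```

```text
t 4.5 rack [-29.9 121.3  88.9] F rack [-6.9  0.6  5.4] w 30.4 q [ 0.26  0.37  1.82  0.    0.95 -1.07]
std rotvec tool [-0.    -0.003 -0.002]
flip rotvec tool [ 3.141e+00 -3.000e-03  5.000e-03]
```

View pics/s3.png

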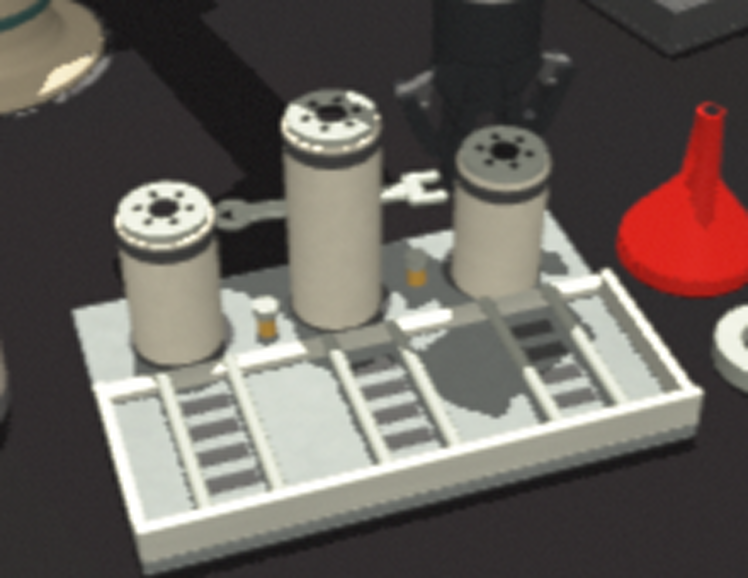

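View pics/s3w.png

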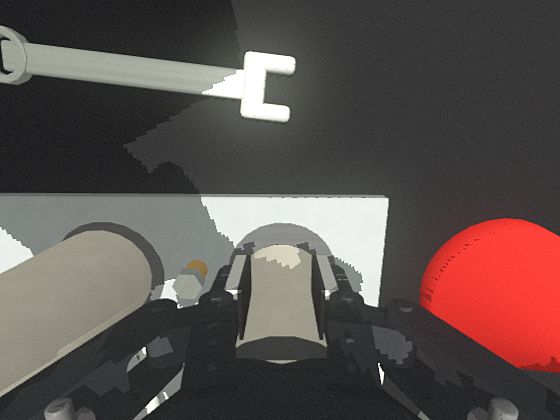

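The foot is against the step: force rises at TCP rack x −30, and the filter is still upright. Now I'll back off, rise, re-contact higher, and follow the tipping arc.

jog_arm:
  dp:
    - [0, 0, -0.6]
    - [0, 0, -0.6]
    - [-1.4, 0, 0]
    - [-1.6, 0, 0]
    - [0, 0, 0.5]
    - [0, 0, 0.4]
    - [0, 0, 0.2]
    - [0, 0, 0]
  dr:
    - [0, 0, 0]
    - [0, 0, 0]
    - [0, 0, 0]
    - [0, 0, 0]
    - [0, 0, 0]
    - [0, 0, 0]
    - [0, 0, 0]
    - [0, 0, 0]
  hand: [165, 165, 165, 165, 165, 165, 165, 165]

```text
time_s: 5.4
tool_pos: [496.8, 205.2, 118.0]
ee_rot: [0.085, 0.703, -0.084, 0.701]
contact_force: [-2.6, 0.3, 1.5]
width: 30.4
```

```bash
python3 -c "
from h import *
st()"
```

```text
t 5.4 rack [-29.7 121.1 118. ] F rack [-2.6 -0.3  1.5] w 30.4 q [ 0.26  0.33  1.79  0.    1.02 -1.07]
std rotvec tool [-0.    -0.002 -0.001]
flip rotvec tool [ 3.141e+00 -2.000e-03  3.000e-03]
```

jog_arm:
  dp:
    - [-0.3, 0, 0.45]
    - [-0.3, 0, 0.45]
    - [-0.25, 0, 0.47]
    - [-0.25, 0, 0.47]
    - [-0.2, 0, 0.5]
    - [-0.2, 0, 0.5]
    - [0, 0, 0]
  dr:
    - [0, 0, 0]
    - [0, 0, 0]
    - [0, 0, 0]
    - [0, 0, 0]
    - [0, 0, 0]
    - [0, 0, 0]
    - [0, 0, 0]
  hand: [165, 165, 165, 165, 165, 165, 165]

```text
time_s: 6.1
tool_pos: [526.2, 198.5, 134.3]
ee_rot: [0.085, 0.701, -0.083, 0.703]
contact_force: [-0.3, -0.6, -0.3]
width: 30.3
```

```bash
python3 snap.py s4 w
```

```text
t 6.1 rack [  0.4 121.6 134.3] F rack [-0.1 -0.6 -0.3] w 30.3 q [ 0.24  0.35  1.72  0.    1.08 -1.1 ]
std rotvec tool [-0.     0.002 -0.003]
flip rotvec tool [ 3.141e+00 -4.000e-03 -3.000e-03]
```

View pics/s4.png

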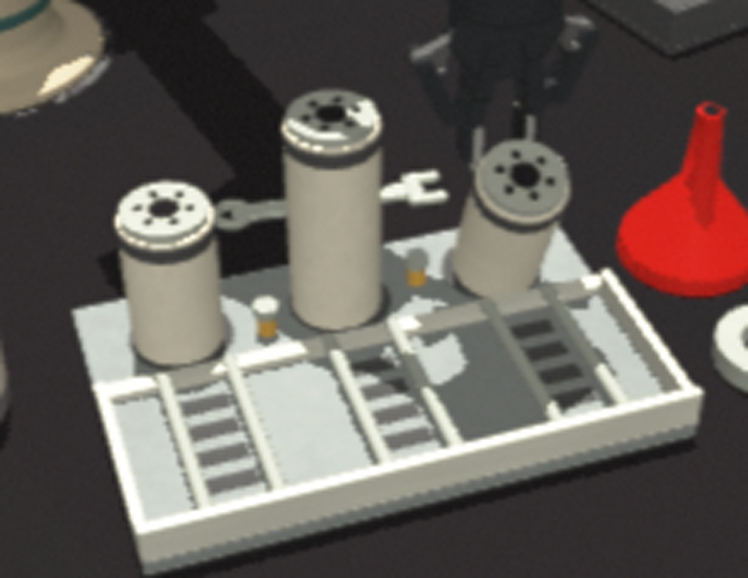

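The filter leans about 20° forwards about its foot (zoomed ~ (515,220)). I'll continue along the arc.

jog_arm:
  dp:
    - [-0.15, 0, 0.5]
    - [-0.15, 0, 0.5]
    - [-0.1, 0, 0.5]
    - [-0.1, 0, 0.5]
    - [-0.05, 0, 0.5]
    - [0, 0, 0.5]
    - [0, 0, 0]
    - [0, 0, 0]
  dr:
    - [0, 0, 0]
    - [0, 0, 0]
    - [0, 0, 0]
    - [0, 0, 0]
    - [0, 0, 0]
    - [0, 0, 0]
    - [0, 0, 0]
    - [0, 0, 0]
  hand: [165, 165, 165, 165, 165, 165, 165, 165]

```text
time_s: 7.0
tool_pos: [553.9, 191.4, 139.1]
ee_rot: [0.085, 0.702, -0.084, 0.702]
contact_force: [0.2, -0.3, -0.9]
width: 30.3
```

```bash
python3 snap.py s5 w
```

```text
t 7.0 rack [ 29.  121.3 139.1] F rack [ 0.2 -0.3 -0.9] w 30.3 q [ 0.21  0.38  1.65  0.    1.11 -1.12]
std rotvec tool [-0.    -0.    -0.002]
flip rotvec tool [ 3.142e+00 -3.000e-03  1.000e-03]
```

View pics/s5.png

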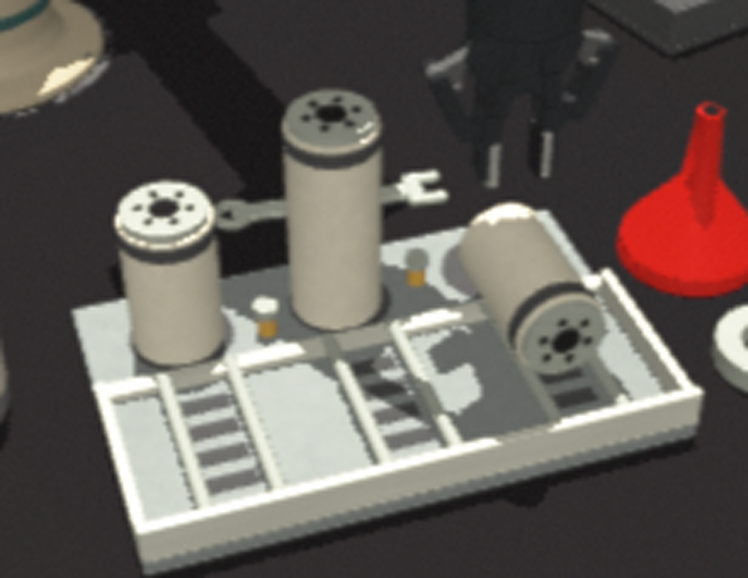

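It lies in its cradle. Now I'll measure it and go to the other one.

```bash
python3 -c "
from h import *
uv=(np.array([567,342])+.5)/3.4-.5+[170,120]
p=plane('scene',uv,53); print(((p-O)@X).round(1),((p-O)@Y).round(1))
go(-80,-120,260)"
```

```text
135.5 120.6
t 7.1 rack [ 28.8 121.3 139.2] F rack [ 0.2 -0.9 -1. ] w 30.4 q [ 0.21  0.38  1.65  0.    1.11 -1.12]
std rotvec tool [ 0.    -0.    -0.002]
flip rotvec tool [-3.141e+00  3.000e-03 -1.000e-03]
to (-80, -120, 260) tool cm, now: [-12.12 -24.1  -10.89] after align: [-12.08 -24.13 -10.88]
```

jog_arm:
  dp:
    - [-2, 0, -1]
    - [-3, 0, -2]
    - [-3, 0, -2.5]
    - [-3, -1, -2.5]
    - [-1, -2.5, -2]
    - [0, -3, -1]
    - [0, -3.5, 0]
    - [0, -3.5, 0]
    - [0, -3.5, 0]
    - [0, -3.5, 0]
    - [0, -2.5, 0]
    - [0, -1, 0]
    - [0, 0, 0]
    - [0, 0, 0]
  dr:
    - [0, 0, 0]
    - [0, 0, 0]
    - [0, 0, 0]
    - [0, 0, 0]
    - [0, 0, 0]
    - [0, 0, 0]
    - [0, 0, 0]
    - [0, 0, 0]
    - [0, 0, 0]
    - [0, 0, 0]
    - [0, 0, 0]
    - [0, 0, 0]
    - [0, 0, 0]
    - [0, 0, 0]
  hand: [165, 165, 165, 165, 165, 165, 165, 165, 165, 165, 165, 165, 165, 165]

```text
time_s: 8.5
tool_pos: [390.4, -15.2, 258.9]
ee_rot: [0.085, 0.702, -0.083, 0.702]
contact_force: [-0.2, -0.2, 0.2]
width: 30.1
```

```bash
python3 -c "
from h import *
go(-75,-120,89)
im=optics.get_image('top')[:,:,::-1]; cv2.imwrite('pics/t6.png',cv2.resize(im[140:280,180:390],None,fx=3.8,fy=3.8,interpolation=cv2.INTER_CUBIC))
"
```

```text
t 8.5 rack [ -80.9 -118.2  258.9] F rack [-0.2 -0.3  0.2] w 30.1 q [-0.22 -0.01  1.84  0.    1.31 -1.55]
std rotvec tool [-0.     0.    -0.003]
flip rotvec tool [ 3.142 -0.005 -0.   ]
to (-75, -120, 89) tool cm, now: [16.99 -0.23  0.59] after align: [16.99 -0.18  0.59]
```

View pics/t6.png

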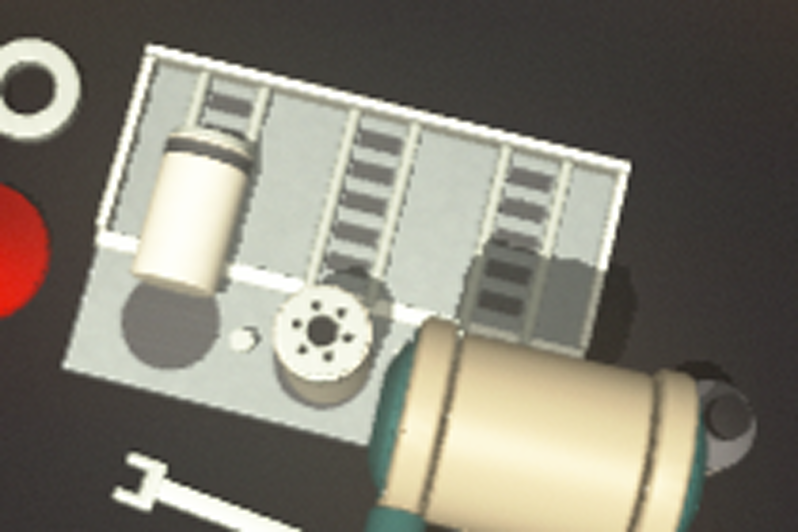

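First filter: lying straight along its cradle (zoomed (195,210)), with the closed end near the step. The tall filter and plugs haven't moved. Now the second.

jog_arm:
  dp:
    - [1.5, -0.2, 0.3]
    - [2.5, 0, 0.3]
    - [3, 0, 0]
    - [3, 0, 0]
    - [3, 0, 0]
    - [2.5, 0, 0]
    - [1.5, 0, 0]
    - [0, 0, 1]
    - [0, 0, 1]
    - [0, 0, 0.7]
    - [0, 0, 0]
  dr:
    - [0, 0, 0]
    - [0, 0, 0]
    - [0, 0, 0]
    - [0, 0, 0]
    - [0, 0, 0]
    - [0, 0, 0]
    - [0, 0, 0]
    - [0, 0, 0]
    - [0, 0, 0]
    - [0, 0, 0]
    - [0, 0, 0]
  hand: [165, 165, 165, 165, 165, 165, 165, 165, 165, 165, 165]

```text
time_s: 9.65
tool_pos: [424.7, -25.7, 89.9]
ee_rot: [0.085, 0.701, -0.084, 0.704]
contact_force: [0.3, 0.5, 0.3]
width: 30.3
```

```bash
python3 snap.py s7 w
```

```text
t 9.65 rack [ -45.  -120.3   89.9] F rack [0.1 0.6 0.3] w 30.3 q [-0.23  0.22  2.06  0.    0.86 -1.56]
std rotvec tool [ 0.     0.004 -0.002]
flip rotvec tool [-3.141e+00  3.000e-03  6.000e-03]
```

View pics/s7.png

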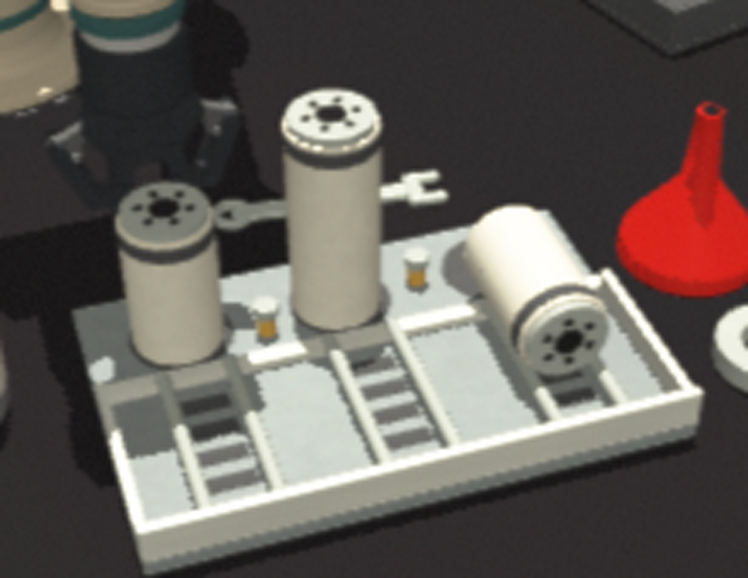

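View pics/s7w.png

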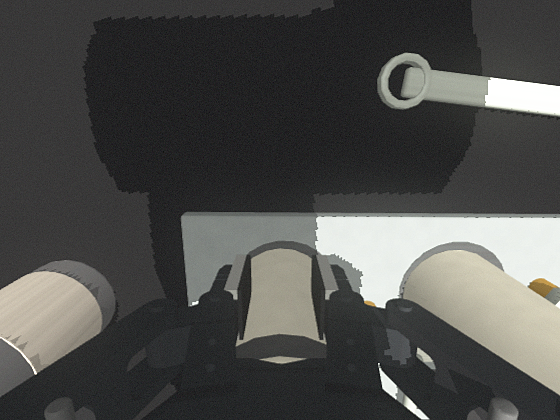

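The fingers are behind the second filter, which is centred between them (wrist column ~282). I'll slide it to the step.

jog_arm:
  dp:
    - [0, 0, 0.3]
    - [0, 0, 0.3]
    - [0, 0, 0.2]
    - [0, 0, 0.2]
    - [0, 0, 0.2]
    - [0, 0, 0]
  dr:
    - [0, 0, 0]
    - [0, 0, 0]
    - [0, 0, 0]
    - [0, 0, 0]
    - [0, 0, 0]
    - [0, 0, 0]
  hand: [165, 165, 165, 165, 165, 165]

```text
time_s: 10.35
tool_pos: [433.7, -28.2, 88.7]
ee_rot: [0.085, 0.702, -0.084, 0.702]
contact_force: [-2.2, -0.6, 1.3]
width: 30.2
```

jog_arm:
  dp:
    - [0, 0, 0.2]
    - [0, 0, 0]
  dr:
    - [0, 0, 0]
    - [0, 0, 0]
  hand: [165, 165]

```text
time_s: 10.55
tool_pos: [435.9, -28.7, 88.8]
ee_rot: [0.085, 0.702, -0.084, 0.702]
contact_force: [-2.6, 0.5, 1.8]
width: 29.8
```

jog_arm:
  dp:
    - [0, 0, 0.2]
    - [0, 0, 0]
  dr:
    - [0, 0, 0]
    - [0, 0, 0]
  hand: [165, 165]

```text
time_s: 10.75
tool_pos: [437.4, -29.1, 88.8]
ee_rot: [0.085, 0.702, -0.083, 0.702]
contact_force: [-3.7, 0.0, 1.6]
width: 29.8
```

```bash
python3 snap.py s8
```

```text
t 10.75 rack [ -32.  -120.6   88.8] F rack [-3.6 -0.9  1.6] w 29.8 q [-0.23  0.24  2.03  0.    0.87 -1.56]
std rotvec tool [ 0.    -0.001 -0.002]
flip rotvec tool [-3.141e+00  3.000e-03 -1.000e-03]
```

View pics/s8.png

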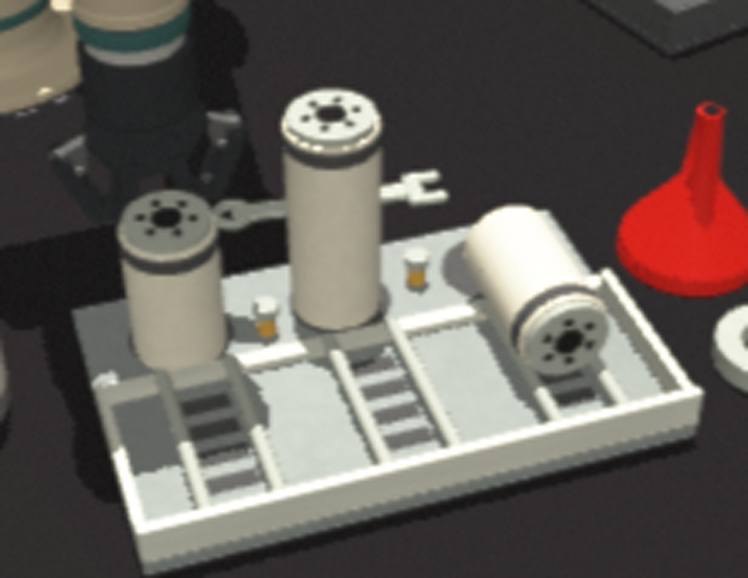

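Still sliding upright. A little more.

jog_arm:
  dp:
    - [0, 0, 0.2]
    - [0, 0, 0]
  dr:
    - [0, 0, 0]
    - [0, 0, 0]
  hand: [165, 165]

```text
time_s: 11.0
tool_pos: [437.9, -29.1, 88.7]
ee_rot: [0.085, 0.703, -0.083, 0.701]
contact_force: [-5.6, 2.7, 5.7]
width: 30.1
```

jog_arm:
  dp:
    - [0, 0, 0.2]
    - [0, 0, 0]
  dr:
    - [0, 0, 0]
    - [0, 0, 0]
  hand: [165, 165]

```text
time_s: 11.2
tool_pos: [438.4, -29.3, 88.6]
ee_rot: [0.085, 0.704, -0.083, 0.7]
contact_force: [-9.1, 2.4, 7.9]
width: 29.9
```

```bash
python3 snap.py s9
```

```text
t 11.2 rack [ -31.  -120.5   88.6] F rack [-9.4  0.2  7.9] w 29.9 q [-0.23  0.24  2.02  0.    0.88 -1.56]
std rotvec tool [ 0.    -0.007 -0.002]
flip rotvec tool [-3.141e+00  3.000e-03 -1.000e-02]
```

The foot is on the step, so I'll use the same sequence as before.

jog_arm:
  dp:
    - [0, 0, -0.8]
    - [0, 0, -0.6]
    - [-1.4, 0, 0]
    - [-1.6, 0, 0]
    - [0, 0, 0.5]
    - [0, 0, 0.4]
    - [0, 0, 0.2]
    - [0, 0, 0]
  dr:
    - [0, 0, 0]
    - [0, 0, 0]
    - [0, 0, 0]
    - [0, 0, 0]
    - [0, 0, 0]
    - [0, 0, 0]
    - [0, 0, 0]
    - [0, 0, 0]
  hand: [165, 165, 165, 165, 165, 165, 165, 165]

```text
time_s: 12.05
tool_pos: [437.9, -29.3, 118.0]
ee_rot: [0.085, 0.703, -0.083, 0.701]
contact_force: [-1.8, 0.3, 0.9]
width: 30.1
```

```bash
python3 -c "
from h import *
st()"
```

```text
t 12.05 rack [ -31.4 -120.6  118. ] F rack [-1.8 -0.2  0.9] w 30.1 q [-0.23  0.2   1.99  0.    0.95 -1.56]
std rotvec tool [ 0.    -0.002 -0.002]
flip rotvec tool [-3.141e+00  3.000e-03 -3.000e-03]
```

jog_arm:
  dp:
    - [-0.3, 0, 0.45]
    - [-0.3, 0, 0.45]
    - [-0.25, 0, 0.47]
    - [-0.25, 0, 0.47]
    - [-0.2, 0, 0.5]
    - [-0.2, 0, 0.5]
    - [0, 0, 0]
  dr:
    - [0, 0, 0]
    - [0, 0, 0]
    - [0, 0, 0]
    - [0, 0, 0]
    - [0, 0, 0]
    - [0, 0, 0]
    - [0, 0, 0]
  hand: [165, 165, 165, 165, 165, 165, 165]

```text
time_s: 12.75
tool_pos: [467.4, -36.5, 134.3]
ee_rot: [0.085, 0.701, -0.084, 0.703]
contact_force: [0.0, 0.2, 0.9]
width: 30.2
```

```bash
python3 snap.py s10
```

```text
t 12.75 rack [  -1.  -120.7  134.3] F rack [-0.   0.2  0.9] w 30.2 q [-0.23  0.22  1.91  0.    1.01 -1.56]
std rotvec tool [ 0.     0.002 -0.002]
flip rotvec tool [-3.141e+00  3.000e-03  3.000e-03]
```

View pics/s10.png

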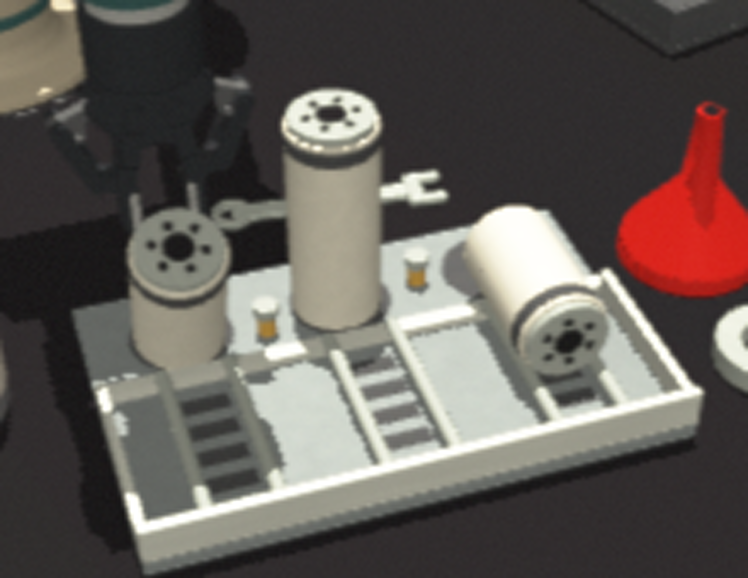

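It leans like the first one did. Continuing.

jog_arm:
  dp:
    - [-0.15, 0, 0.5]
    - [-0.15, 0, 0.5]
    - [-0.1, 0, 0.5]
    - [-0.1, 0, 0.5]
    - [-0.05, 0, 0.5]
    - [0, 0, 0.5]
    - [0, 0, 0]
    - [0, 0, 0]
  dr:
    - [0, 0, 0]
    - [0, 0, 0]
    - [0, 0, 0]
    - [0, 0, 0]
    - [0, 0, 0]
    - [0, 0, 0]
    - [0, 0, 0]
    - [0, 0, 0]
  hand: [165, 165, 165, 165, 165, 165, 165, 165]

```text
time_s: 13.6
tool_pos: [495.1, -43.2, 139.2]
ee_rot: [0.085, 0.702, -0.083, 0.702]
contact_force: [-0.6, -0.1, 0.2]
width: 30.2
```

jog_arm:
  dp:
    - [-2, 0, -1]
    - [-3, 0, -3]
    - [-3, 0, -4]
    - [-2, 0, -4]
    - [-1, 0, -4]
    - [0, 0, -3]
    - [0, 0, -2]
    - [0, 0, 0]
    - [0, 0, 0]
  dr:
    - [0, 0, 0]
    - [0, 0, 0]
    - [0, 0, 0]
    - [0, 0, 0]
    - [0, 0, 0]
    - [0, 0, 0]
    - [0, 0, 0]
    - [0, 0, 0]
    - [0, 0, 0]
  hand: [165, 165, 165, 165, 165, 165, 165, 165, 165]

```text
time_s: 14.5
tool_pos: [291.5, 6.1, 249.6]
ee_rot: [0.085, 0.701, -0.084, 0.703]
contact_force: [0.2, -0.1, -0.2]
width: 30.2
```

```bash
python3 snap.py s11; python3 -c "
from h import *
im=optics.get_image('top')[:,:,::-1]; cv2.imwrite('pics/t11.png',cv2.resize(im[140:280,180:390],None,fx=3.8,fy=3.8,interpolation=cv2.INTER_CUBIC))
"
```

```text
t 14.5 rack [-182.1 -120.9  249.6] F rack [ 0.2 -0.1 -0.2] w 30.2 q [-0.22 -0.18  2.    0.    1.31 -1.55]
std rotvec tool [ 0.     0.002 -0.002]
flip rotvec tool [-3.141e+00  3.000e-03  3.000e-03]
```

View pics/s11.png

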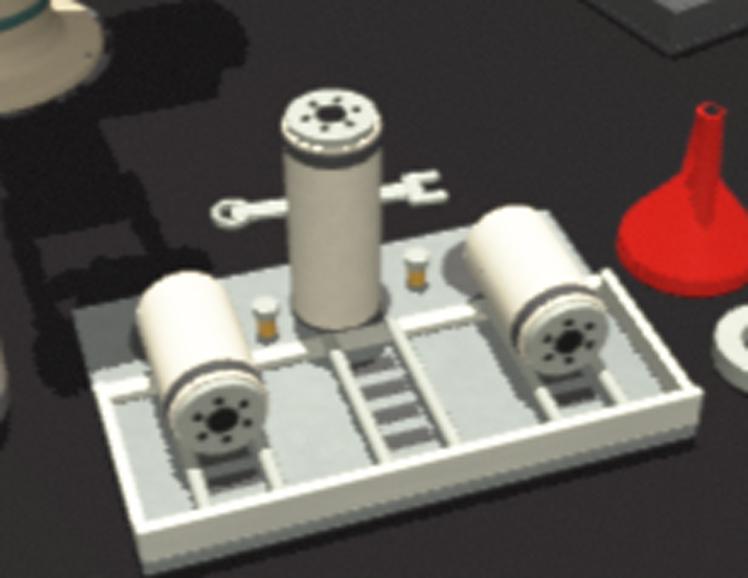

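View pics/t11.png

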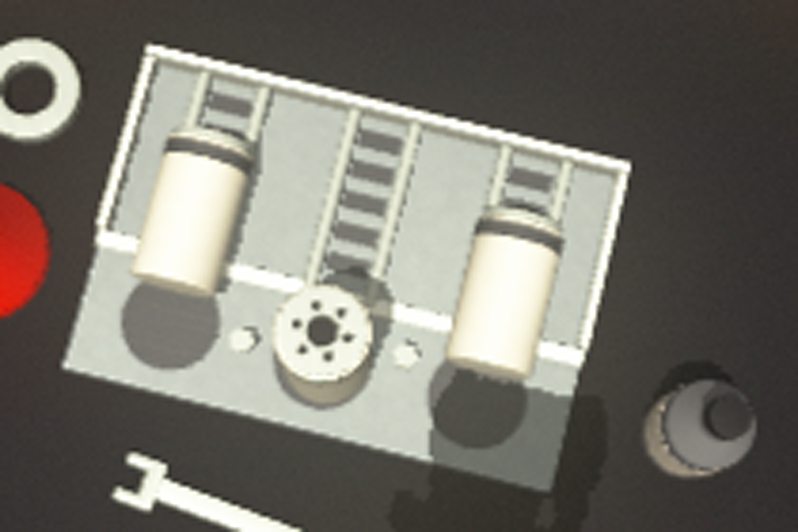

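Both lie in their cradles, with the open ends towards the end stop. I'll measure their poses and height across the two views.

```bash
python3 - <<'E'
from h import *
tz=lambda p:(np.array(p)+.5)/3.8-.5+(180,140)
sz=lambda p:(np.array(p)+.5)/3.4-.5+(170,120)
rk=lambda p:np.round([(p-O)@X,(p-O)@Y,p[2]],1)
for n,c1,c2,o1,o2,h in[("L",(134,278),(213,297),(172,137),(251,155),(569,342)),("R",(448,358),(531,378),(481,214),(562,238),(223,419))]:
    a=rk((plane("top",tz(c1),53)+plane("top",tz(c2),53))/2);b=rk((plane("top",tz(o1),53)+plane("top",tz(o2),53))/2)
    hh=rk(plane("scene",sz(h),53)); print(n,"closed",a,"open",b,"hole scene",hh,"yaw",np.round(np.arctan2(*(b-a)[[1,0]]),3),"mid",(hh[0]-57.5))
    p,g=tri(("scene",sz(h)),("top",tz(np.mean([o1,o2],0)))); print(rk(p),g)
E
```

```text
L closed [ 18.6 118.5  53. ] open [129.3 118.7  53. ] hole scene [136.  121.9  53. ] yaw 0.002 mid 78.5
[131.2 121.7  48.4] 4.973310198528308
R closed [  16.4 -121.7   53. ] open [ 125.5 -120.8   53. ] hole scene [ 131.  -117.8   53. ] yaw 0.008 mid 73.5
[ 126.7 -119.    49.1] 4.0801736203152945
```

Both are level and straight. Their middles are at rack x ≈ 78 and 73, while the limit is 62. The second one's margin is modest next to my calibration error, so I'll nudge both about 15 mm forward with low pushes on the closed ends.

jog_arm:
  dp:
    - [0, 0, 3]
    - [0, 0, 4]
    - [1, 0, 4]
    - [2, 0, 3]
    - [3, 0, 1]
    - [3, 0, 1]
    - [3, 0, 0.5]
    - [3, 0, 0]
    - [2, 0, 0]
    - [1.2, 0, 0]
    - [0, 0, 0.6]
    - [0, 0, 0.6]
    - [0, 0, 0]
  dr:
    - [0, 0, 0]
    - [0, 0, 0]
    - [0, 0, 0]
    - [0, 0, 0]
    - [0, 0, 0]
    - [0, 0, 0]
    - [0, 0, 0]
    - [0, 0, 0]
    - [0, 0, 0]
    - [0, 0, 0]
    - [0, 0, 0]
    - [0, 0, 0]
    - [0, 0, 0]
  hand: [165, 165, 165, 165, 165, 165, 165, 165, 165, 165, 165, 165, 165]

```text
time_s: 15.9
tool_pos: [465.9, -36.0, 67.9]
ee_rot: [0.085, 0.701, -0.084, 0.703]
contact_force: [0.3, 0.8, -0.7]
width: 30.0
```

```bash
python3 snap.py s12 w
```

```text
t 15.9 rack [  -2.6 -120.6   67.9] F rack [ 0.1  0.9 -0.7] w 30.0 q [-0.23  0.3   2.    0.    0.83 -1.56]
std rotvec tool [ 0.     0.003 -0.002]
flip rotvec tool [-3.142e+00  3.000e-03  5.000e-03]
```

View pics/s12w.png

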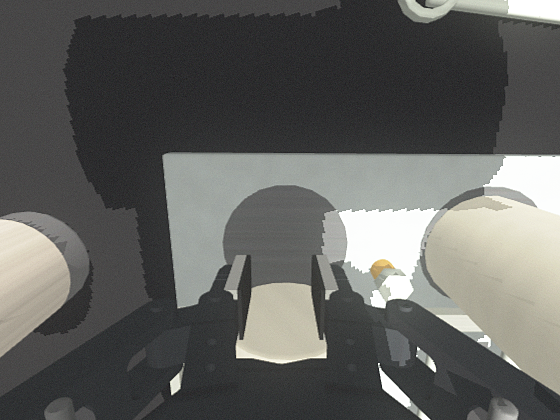

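The wrist view shows the fingers squarely behind the closed end (columns 235–330). Now a slow push of 22 mm.

jog_arm:
  dp:
    - [0, 0, 0.3]
    - [0, 0, 0.3]
    - [0, 0, 0.25]
    - [0, 0, 0.25]
    - [0, 0, 0.25]
    - [0, 0, 0]
  dr:
    - [0, 0, 0]
    - [0, 0, 0]
    - [0, 0, 0]
    - [0, 0, 0]
    - [0, 0, 0]
    - [0, 0, 0]
  hand: [165, 165, 165, 165, 165, 165]

```text
time_s: 16.6
tool_pos: [475.3, -38.4, 67.0]
ee_rot: [0.085, 0.703, -0.083, 0.701]
contact_force: [-2.3, 0.5, 1.8]
width: 30.3
```

jog_arm:
  dp:
    - [0, 0, 0.25]
    - [0, 0, 0.25]
    - [0, 0, 0.25]
    - [0, 0, 0.1]
    - [0, 0, 0]
  dr:
    - [0, 0, 0]
    - [0, 0, 0]
    - [0, 0, 0]
    - [0, 0, 0]
    - [0, 0, 0]
  hand: [165, 165, 165, 165, 165]

```text
time_s: 17.1
tool_pos: [485.2, -40.6, 67.3]
ee_rot: [0.085, 0.702, -0.084, 0.703]
contact_force: [-0.7, -0.1, -0.9]
width: 30.7
```

```bash
python3 snap.py s13
```

```text
t 17.1 rack [  17.2 -120.5   67.3] F rack [-0.7 -0.3 -0.9] w 30.7 q [-0.23  0.33  1.96  0.    0.85 -1.56]
std rotvec tool [ 0.     0.001 -0.002]
flip rotvec tool [-3.141e+00  3.000e-03  2.000e-03]
```

View pics/s13.png

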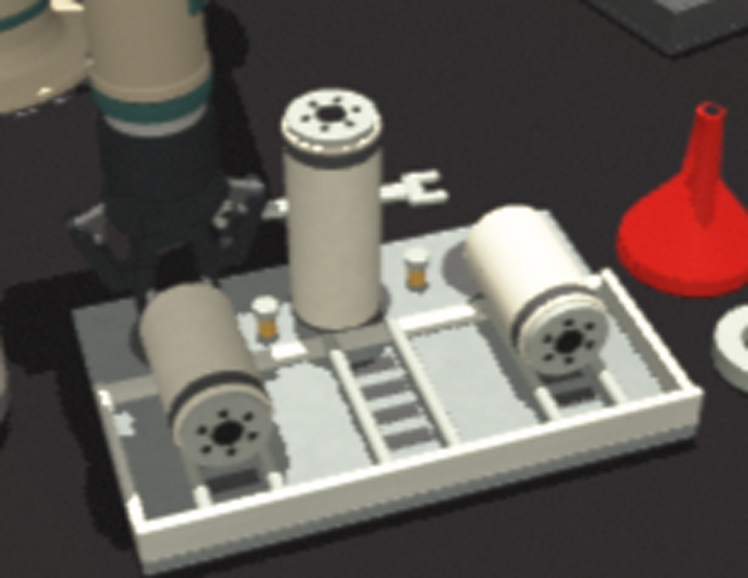

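The nudge went as planned: the filter moved about 11 mm and stayed straight. The left filter has enough margin, so I'll withdraw and check.

jog_arm:
  dp:
    - [0, 0, -0.6]
    - [0, 0, -2]
    - [-1, 0, -3]
    - [-3, 0, -3]
    - [-3, 0, -3]
    - [-3, 0, -4]
    - [-3, 0, -3]
    - [-2, 0, -1]
    - [0, 0, 0]
    - [0, 0, 0]
    - [0, 0, 0]
  dr:
    - [0, 0, 0]
    - [0, 0, 0]
    - [0, 0, 0]
    - [0, 0, 0]
    - [0, 0, 0]
    - [0, 0, 0]
    - [0, 0, 0]
    - [0, 0, 0]
    - [0, 0, 0]
    - [0, 0, 0]
    - [0, 0, 0]
  hand: [165, 165, 165, 165, 165, 165, 165, 165, 165, 165, 165]

```text
time_s: 18.25
tool_pos: [294.2, 5.5, 216.5]
ee_rot: [0.085, 0.702, -0.083, 0.702]
contact_force: [-0.0, 0.3, -0.3]
width: 29.8
```

```bash
python3 snap.py s14; python3 -c "
from h import *
im=optics.get_image('top')[:,:,::-1]; cv2.imwrite('pics/t14.png',cv2.resize(im[140:280,180:390],None,fx=3.8,fy=3.8,interpolation=cv2.INTER_CUBIC))
"
```

```text
t 18.25 rack [-179.3 -120.8  216.5] F rack [-0.1  0.2 -0.3] w 29.8 q [-0.22 -0.14  2.06  0.    1.22 -1.55]
std rotvec tool [ 0.    -0.001 -0.002]
flip rotvec tool [-3.141e+00  3.000e-03 -1.000e-03]
```

View pics/s14.png

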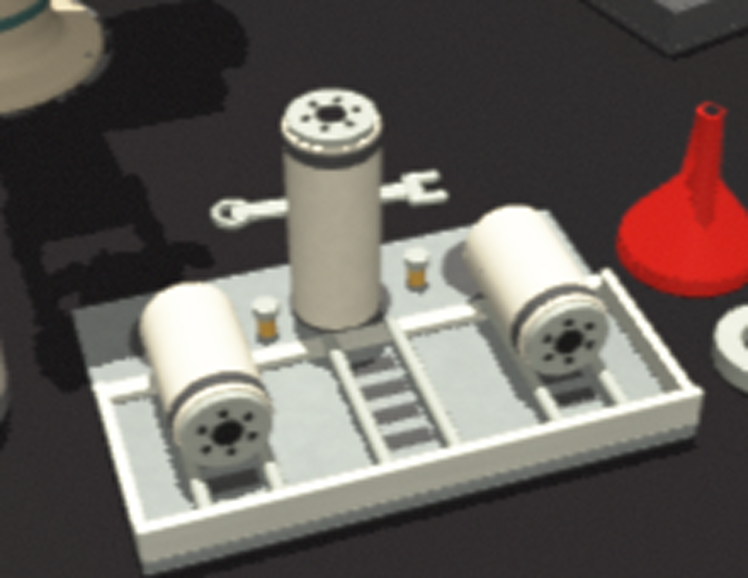

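View pics/t14.png

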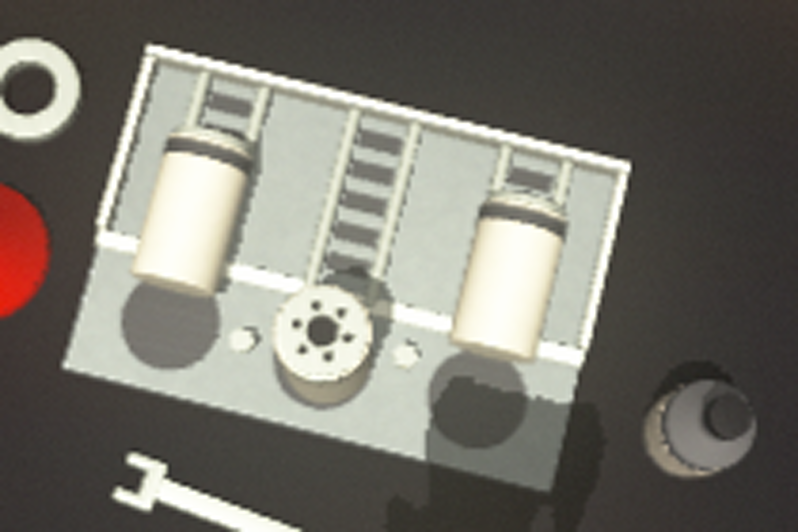

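Both filters lie straight in their cradles, and the tall filter (322,331), plugs, spanner and bottle haven't moved. Handing in.

```bash
python3 -c "
from rig import manip
print(manip.job_done())"
```

```text
the job is handed in; nothing more can be done
None
```

I pushed both short filters over, and both now lie on their sides in the cradles in front of them, open ends towards the end stop. The job was handed in at about 18 s of the 54 s allowed.

**Method:** Each filter was slid upright to the toe step with a low push. I then pushed it higher up along a rising arc until it tipped into its cradle. The filter at y = −120 mm landed with less margin, so I gave it one extra low push forward of about 11 mm.

**Last checks:**
- **Position:** The middles are at rack x of about 74–78 mm (y = +120 cradle) and about 85 mm (y = −120 cradle). The target is 97 ± 35 mm. The second figure is the earlier measurement plus the nudge, not a fresh one.
- **Direction:** When measured, just before the nudge, both pointed within 0.01 rad of the rack's x axis. The final pictures still show both straight.
- **Other things:** The tall filter, plugs and spanner show no movement in the final pictures. The funnel, bottle and bearing, where they are in view, look unmoved too. The robot stands clear, and push forces stayed around 12 N or less at the readings.

**Disagreements and gaps:** The two camera views differed by 4–5 mm on the open-end positions, which is small against the remaining margin of about 12 mm or more. I judged how level the filters lie from the pictures and their support on the bars; I did not measure the tilt itself.

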